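# Disinfect the radio keypad with the hand lamp

### The job

Disinfect the keypad of the desk radio: take the hand lamp from its charging pad and hold its lit face squarely over the middle of the keypad, about 50 mm off it, quite still for two full seconds. Then stand the lamp back gently, upright and face down, on the middle of the charging pad and let go. Touch neither the radio nor the loudspeaker unit beside it, and do not knock over or shove the things on the desk.

Things in the scene. Friction and masses are not known exactly. Their poses are not given: they have to be found in the camera images.
- lamp_mid (a point): White germicidal hand lamp, stamp-shaped, round, 150 mm tall, 0.2 kg; grip it from any side. Point on its axis, half-way up; z runs from face to tail (up as it stands). Head 64 mm in diameter up to 28 mm above the face, cone to 50 mm, handle 34 mm in diameter up to 138 mm, domed tail. Grip the grey band, 66 to 118 mm above the face, with about 30 N.
- lamp_face (a point): Middle of the flat round lit face at the lamp's lower end, 64 mm in diameter. The light leaves along -z of this frame (z points to the tail). At the start it rests on the charging pad.
- pad: Black round charging pad fixed to the desk, 100 mm in diameter, 10 mm thick, flat top without a rim. Origin at the centre of its underside, on the desk; the lamp's face rests at 10 mm above it.
- keypad (a point): Middle of the radio's keypad (4 rows of 3 pale keys, 86 by 72 mm) at the key tops. z: outward normal of the panel, up and roughly towards the robot, 24 to 35 degrees from vertical; x: up the slope; y: along the rows. The grey case, 160 (up the slope) by 200 by 40 mm, has a display above the keypad and a 14 mm high knob at its lower right; its highest edge is below 155 mm.
- radio_tilt (a joint): Tilt of the radio's case in its stiff bracket: the panel's normal is 29.5 degrees from vertical at 0, more upright panel (normal leaning further over) for positive values, rad. Set before the start; to be left as it is.
- radio: The radio's dark steel bracket, foot 130 by 214 mm, fixed to the desk. Origin at the centre of its underside, 85 mm below the middle of the case. The front faces -x of this frame.
- speaker: Loudspeaker unit: same case and bracket as the radio, but with a round grille 112 mm in diameter and no keypad. Origin as for the radio. Radio and loudspeaker may change places. Not to be touched.
- tape: Loose paper roll standing on the desk between the two units, 52 mm in diameter, 36 mm tall; must only not be knocked about; origin at the centre of its underside.
- mug: White mug, 80 mm in diameter, 95 mm tall; must only not be knocked about; origin at the centre of its underside.
- stapler: Stapler, 130 by 34 mm, 38 mm tall; must only not be knocked about; origin at the centre of its underside.
- eraser: Dark rubber eraser, 55 by 24 by 14 mm, lying on the desk; must only not be knocked about; origin at the centre of its underside.
Not all that is in view belongs to the job. Leave any blue look-alike of the part that bears lamp_mid alone. Of the things that look like the pad, the larger one is meant.

How it is judged:
By the outcome, as a careful person would: the job done as asked, in the order asked, and still so for the second after the job is handed in, with the robot touching nothing.
It also fails if it takes over 51 s, if anything falls off the work surface, if the arm or the gripper's body presses on something with over 40 N, if the wrist force passes 120 N, or if a joint passes its speed limit or range.

### The arm

A 6-joint arm with a two-finger parallel gripper is mounted at the origin on the work surface. World frame = base frame: x ahead of the robot, y to its left, z up, the work surface at z = 0. Lengths are in mm, angles in rad, forces in N, time in s.
With the tool pointing down it reaches from about 350 to 875 mm from the base axis. Payload 4.2 kg.
Tool frame: the origin (TCP) lies at the very end of the fingers, on their centre line; the grasp point (between the pads) lies 19 mm behind it (arm.grip_point_offset is the distance from the TCP to the grasp point, in mm); z points along the fingers, y is the direction in which the jaws open and shut (so a half turn about z gives the same grasp; the last joint's range is limited). The gripper opens to 85 mm and grips with 20 to 120 N. Pads are 22 mm wide; open, the fingers measure 114 mm over their backs; the gripper's body (76 mm by 85 mm) begins 54 mm behind the grasp point. The pads swing forward as they close: fully open they stand 13 mm farther back than shut.
Start: joints at [-1.091, 0.385, 0.008, 0, -1.194, -0.259], TCP at [136.899, -609.801, 231.312] pointing down, gripper open.
Joint ranges: [-3.14, 3.14], [-1.21, 2.06], [-1.07, 1.41], [-3.16, 2.05], [-2.99, -0.16], [-3.1, 3.1]. Speed limits (rad/s): [2.79, 2.79, 3.14, 3.14, 3.14, 3.14].

### API

Orientations are given as a unit quaternion [x, y, z, w].
In Python, from bench import arm gives the robot as it stands.
- The arm moves only by the tool drive_tool, never from a script. Its argument "steps" is a list of rows, each a list of 5 numbers: the shift along the tool's x, y, z in m, then the turn about the tool's z in degrees, then the finger opening in m, from 0 to 0.0854. A call has 1 to 20 rows; each row shifts and turns the commanded pose from where the row before left it, along the tool's axes as they then stand; what a row does not reach is not made up. A row lasts 1/10 s, in which the tool goes at most 50 mm and 8.59 degrees, less where a joint would pass 70% of its speed; a pose out of reach is approached as far as the arm can. A call is refused whole if a number of a shift passes 0.05 or a number of a turn 8.59, either way. A call with a gripper value outside its range is refused whole. The fingers move at their own pace and stop on an object; the grip force is fixed at half the most. Time passes only in rows, so rows that do not move let the fingers close. It gives the time, the measured TCP pose, the force and the opening at its end, in the units of the state.
- arm.read_state(): the state, without advancing time (a new reading comes with each control period).
- arm.get_image(name): name is "scene" or "top" or "wrist"; returns (picture, depth): 384x512x3 uint8, blue, green, red; 384x512 float32, mm along the optical axis (not along the pixel's ray), 0 where there is no reading.
- arm.camera_params(name): a dict with "K" (3x3 intrinsics, pixels), "world_to_cam" (4x4, takes a point from world to camera coordinates); the wrist camera has in their place "mount" (4x4, takes a point from camera to tool coordinates, whose origin is the TCP and whose axes are the flange's). Camera axes: x right, y up, looking along -z (the intrinsics and any distortion apply to the point x, -y, -z); pixel columns grow to the right and rows downward; lengths in mm; the calibration is good to about 2 mm. A picture is of the moment at which its call begins: read the wrist's pose just before it. camera_params takes no time and is no camera call.
- arm.job_done(): hands the job in, once; it reports no verdict.
The state is a dict: "clock": time; "joints": joint angles; "joint_vel": joint speeds; "joint_efforts": joint torques, N m; "position": TCP position; "ee_rot": TCP orientation; "contact_force": force on the tool from outside, world axes, zero at the start; "wrist_torque": the same for the moment, N m; "gripper_width": finger opening in mm.
Only numpy, scipy, OpenCV 4.12 (cv2) and the standard library are available. Lean on these libraries where they do the work, as an engineer would, in place of code of your own. Each camera call takes 0.05 s, during which the arm holds its last target.

## Working session

There is one attempt and no reset: what is moved stays moved. The work goes in short steps, Python scripts to look and compute and a tool call to move; the robot and the scene stay as the last step left them, time stands still between calls to the robot, and variables do not carry over. Pictures are saved under pics/ and viewed, and the job is handed in when it is done.

Besides the shell and the picture viewer there is one more tool, called after "Emit:" by a JSON object that holds its "op" and its "data", one argument or row to a line. drive_tool: Moves the arm, as the interface text tells. Its arguments: {"type":"object","properties":{"steps":{"type":"array"}},"required":["steps"]}

```bash
mkdir -p pics; ls
python3 - <<'E'
from bench import arm
import cv2,numpy as np
s=arm.read_state();print(s)
for n in("scene","top"):
    p,d=arm.get_image(n);cv2.imwrite(f"pics/{n}0.png",p);np.savez(f"pics/{n}0.npz",p=p,d=d)
    print(n,arm.camera_params(n))
print(arm.camera_params("wrist"),arm.grip_point_offset)
E
```

```text
pics
{'clock': 0.0, 'joints': array([-1.09139411e+00,  3.85577540e-01,  6.61669715e-03, -4.59545999e-04,
       -1.19397283e+00, -2.58644448e-01]), 'joint_vel': array([ 3.47844049e-04, -5.10501611e-04, -1.65508829e-03,  8.00004480e-06,
       -9.00906515e-04,  5.85769265e-04]), 'joint_efforts': array([-1.31964171e-03, -3.92289090e+01,  1.88396806e+01,  4.18618575e+00,
       -4.68659273e-03,  7.14575332e-07]), 'position': array([ 136.76696704, -609.26353726,  230.21118181]), 'ee_rot': array([-1.10070559e-01,  9.93923178e-01,  1.07376165e-03, -1.86290704e-04]), 'contact_force': array([-0.40855203, -0.2015036 , -0.44656688]), 'wrist_torque': array([0.04474249, 0.00769134, 0.02457937]), 'gripper_width': 85.1841042165751}
scene {'K': array([[374.16266914,   0.        , 263.54369496],
       [  0.        , 374.16266914, 194.42358257],
       [  0.        ,   0.        ,   1.        ]]), 'world_to_cam': array([[ 2.44922940e-02,  9.99575976e-01, -1.57478586e-02,
        -7.59569944e+00],
       [-6.34928554e-01,  2.77211133e-02,  7.72073359e-01,
         2.51490999e+02],
       [ 7.72182530
[... 506 characters left out ...]
     [-2.20803674e-01,  2.86957771e-02,  9.74896041e-01,
        -1.02301879e+03],
       [ 0.00000000e+00,  0.00000000e+00,  0.00000000e+00,
         1.00000000e+00]])}
{'K': array([[283.47426449,   0.        , 253.38075919],
       [  0.        , 283.47426449, 190.11746055],
       [  0.        ,   0.        ,   1.        ]]), 'mount': array([[-3.61599600e-04,  9.51364056e-01,  3.08068666e-01,
         7.86246111e+01],
       [ 9.99998151e-01,  9.25871712e-04, -1.68547533e-03,
        -3.97530393e-01],
       [-1.88873270e-03,  3.08067487e-01, -9.51362631e-01,
        -1.42847154e+02],
       [ 0.00000000e+00,  0.00000000e+00,  0.00000000e+00,
         1.00000000e+00]])} 18.700000000000003
```

View pics/scene0.png

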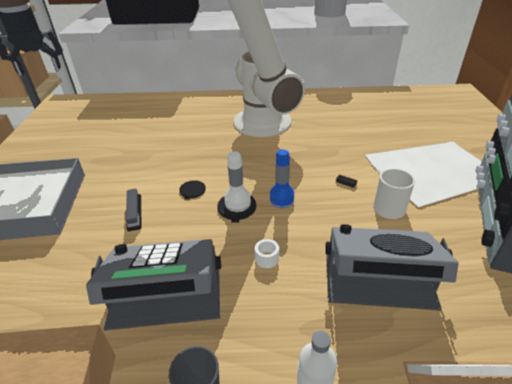

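View pics/top0.png

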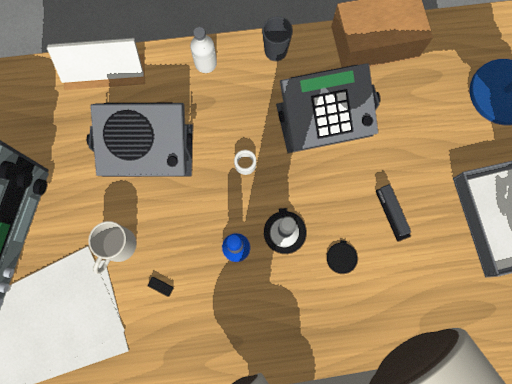

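The scene picture shows the white lamp at (236,185), standing on the larger black disc (237,206). The blue look-alike is at (282,180) and the smaller disc at (192,188). The radio with the keypad is at (157,255) and the speaker at (390,250). In the top picture the lamp is at (286,232), the blue one at (236,247), the small disc at (342,257), the keypad at (332,113) and the tape at (245,161). I choose the white lamp and the larger disc.

```bash
cat > h.py <<'E'
import numpy as np,cv2
from bench import arm
def cloud(d,K,cw):
    v,u=np.mgrid[0:d.shape[0],0:d.shape[1]]
    X=np.stack([(u-K[0,2])/K[0,0]*d,-(v-K[1,2])/K[1,1]*d,-d,np.ones_like(d)],-1)
    return (X@cw.T)[...,:3]
def fixed(n,f):
    z=np.load(f);c=arm.camera_params(n)
    return z['p'],z['d'],cloud(z['d'].astype(float),c['K'],np.linalg.inv(c['world_to_cam']))
E
python3 - <<'E'
from h import *
np.set_printoptions(precision=1,suppress=True)
p,d,C=fixed("top","pics/top0.npz")
p2,d2,C2=fixed("scene","pics/scene0.npz")
for n,l,P in(("top",[(245,161),(286,228),(236,244),(342,257),(270,243),(332,113),(370,95),(392,212),(160,285),(128,135),(400,300)],C),("scene",[(236,160),(236,175),(237,195),(225,214),(192,188),(157,255),(266,247)],C2)):
    for u,v in l: print(n,(u,v),P[v,u])
cv2.imwrite("pics/ctop.png",cv2.resize(p[50:280,210:410],None,fx=2.6,fy=2.6,interpolation=cv2.INTER_CUBIC))
cv2.imwrite("pics/cscene.png",cv2.resize(p2[130:330,80:310],None,fx=3,fy=3,interpolation=cv2.INTER_CUBIC))
E
```

```text
top (245, 161) [625.5  -3.2  -1.9]
top (286, 228) [432.  -66.  157.5]
top (236, 244) [413.9  37.4 146.2]
top (342, 257) [ 369.1 -195.3    9.8]
top (270, 243) [421.2 -36.5   9.3]
top (332, 113) [ 683.3 -208.9  100.2]
top (370, 95) [ 712.5 -299.   107.1]
top (392, 212) [ 453.5 -319.5   37.3]
top (160, 285) [358.5 221.3  11.4]
top (128, 135) [684.3 245.8 111.4]
top (400, 300) [ 258.3 -310.6    1.8]
scene (236, 160) [458.1 -63.4 154. ]
scene (236, 175) [458.4 -66.  112.2]
scene (237, 195) [462.9 -67.   55.5]
scene (225, 214) [480.9 -98.6  11. ]
scene (192, 188) [ 373.4 -192.8   10.5]
scene (157, 255) [ 692.6 -205.2  105.9]
scene (266, 247) [600.1  -1.4  18.2]
```

View pics/ctop.png

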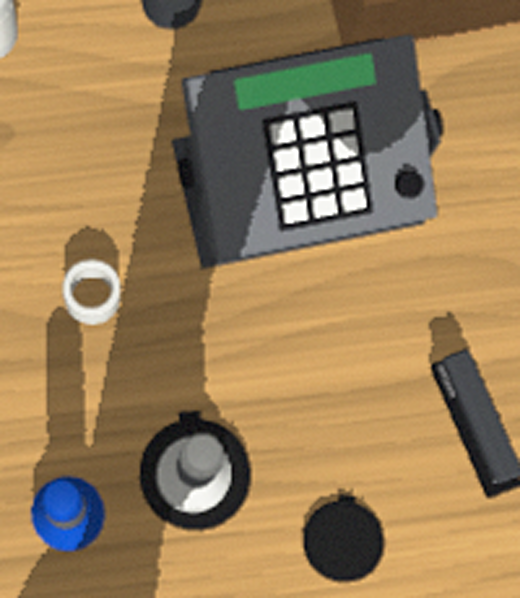

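View pics/cscene.png

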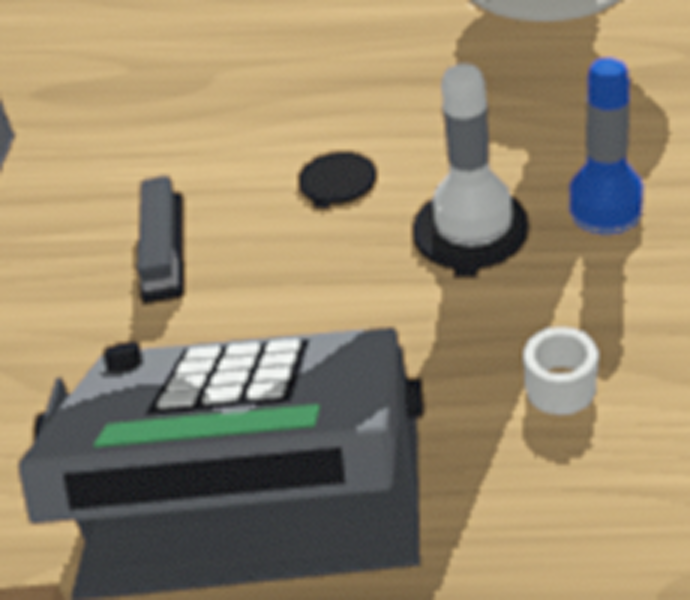

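Run:
```python
from h import *
np.set_printoptions(precision=2,suppress=True)
def circ(P):
    A=np.c_[2*P,np.ones(len(P))];s=np.linalg.lstsq(A,(P**2).sum(1),rcond=None)[0]
    return s[:2],np.sqrt(s[2]+s[:2]@s[:2])
for n in("top","scene"):
    p,d,C=fixed(n,f"pics/{n}0.npz")
    x,y,z=C[...,0],C[...,1],C[...,2]
    dark=p.max(-1)<45
    # pad
    m=dark&(abs(z-10)<5)&(np.hypot(x-450,y+67)<75)
    k=cv2.morphologyEx(m.astype(np.uint8),cv2.MORPH_OPEN,np.ones((3,3)))
    c=max(cv2.findContours(m.astype(np.uint8),cv2.RETR_EXTERNAL,cv2.CHAIN_APPROX_NONE)[0],key=cv2.contourArea)[:,0]
    # outer edge: intersect rays w/ z=10 plane
    cam=arm.camera_params(n);cw=np.linalg.inv(cam['world_to_cam']);K=cam['K'];o=cw[:3,3]
    def onz(uv,h):
        r=np.c_[(uv[:,0]-K[0,2])/K[0,0],-(uv[:,1]-K[1,2])/K[1,1],-np.ones(len(uv))]@cw[:3,:3].T
        return (o+r*((h-o[2])/r[:,2])[:,None])[:,:2]
    P=onz(c,10)
    for i in range(4):
        ce,r=circ(P);e=np.hypot(*(P-ce).T)-r;P=P[abs(e)<max(2.5,1.5*e.std())]
    print(n,"pad",ce,r,len(P),"z",np.median(z[m]))
    # lamp handle: points by height
    ml=(np.hypot(x-450,y+67)<60)
    for a,b in((15,28),(50,64),(66,118),(120,136)):
        q=C[ml&(z>a)&(z<b)]
        if len(q)>15:
            ce,r=circ(q[:,:2]);
            print(" lamp",(a,b),len(q),ce,r,q.mean(0))
    # panel plane
    m=(z>60)&(z<150)&(abs(x-690)<90)&(abs(y+210)<110)
    q=C[m]
    rng=np.random.default_rng(0);best=0
    for i in range(500):
        t=q[rng.choice(len(q),3,False)];nn=np.cross(t[1]-t[0],t[2]-t[0]);l=np.linalg.norm(nn)
        if l<500:continue
        nn/=l; nn*=np.sign(nn[2]);
        if not .7<nn[2]<.95: continue
        s=(abs((q-t[0])@nn)<2).sum()
        if s>best:best=s;B=(nn,t[0])
    inl=abs((q-B[1])@B[0])<3;g=q[inl];c0=g.mean(0);nn=np.linalg.svd(g-c0,full_matrices=False)[2][2];nn*=np.sign(nn[2])
    print(" panel n",nn,"tilt",np.degrees(np.arccos(nn[2])),"az",np.degrees(np.arctan2(nn[1],nn[0])),len(g),c0)
    # keys: bright
    pl=abs((C-c0)@nn)<7
    k=(p.min(-1)>85)&pl&m&(p.max(-1)-p.min(-1)<40)
    cv2.imwrite(f"pics/k_{n}.png",cv2.resize((k*255).astype(np.uint8)[(60 if n=="top" else 220):(160 if n=="top" else 320),(260 if n=="top" else 80):(400 if n=="top" else 230)],None,fx=4,fy=4))
```

```text
top pad [443.12 -72.91] 47.40384826290043 112 z 9.895958787982977
 lamp (15, 28) 26 [443.34 -74.44] 38.09661881888362 [431.45 -56.69  18.6 ]
 lamp (50, 64) 112 [439.53 -71.58] 20.601667218161197 [429.99 -66.39  54.84]
 lamp (66, 118) 46 [439.82 -71.52] 17.49601541120062 [427.28 -64.32  94.17]
 lamp (120, 136) 25 [439.88 -71.37] 17.27001720662151 [429.8  -63.97 127.35]
 panel n [-0.42 -0.04  0.91] tilt 24.995798581505266 az -175.06746685330734 4821 [ 699.11 -206.21  104.91]
scene pad [458.13 -67.39] 41.14692427125976 55 z 11.193403443033617
 lamp (15, 28) 104 [441.52 -69.45] 31.661050271591318 [467.   -67.88  21.54]
 lamp (50, 64) 132 [443.84 -69.09] 19.087541138650014 [455.67 -68.73  56.15]
 lamp (66, 118) 247 [442.4  -69.41] 16.549384134175675 [455.25 -68.29  93.29]
 lamp (120, 136) 85 [442.69 -69.54] 16.132098034290046 [454.98 -68.82 128.01]
 panel n [-0.42 -0.03  0.91] tilt 24.82626140020356 az -175.43015219329175 3530 [ 714.12 -203.4   112.48]
```

Run:
```python
from h import *
np.set_printoptions(precision=1,suppress=True)
nn=np.array([-.4195,-.035,.907]);nn/=np.linalg.norm(nn)
for n,roi in(("top",(305,85,360,142)),("scene",(125,238,185,275))):
    p,d,C=fixed(n,f"pics/{n}0.npz")
    u0,v0,u1,v1=roi
    g=p[v0:v1,u0:u1].min(-1)
    big=cv2.resize(g,None,fx=6,fy=6,interpolation=cv2.INTER_CUBIC)
    th=cv2.adaptiveThreshold(big,255,cv2.ADAPTIVE_THRESH_MEAN_C,cv2.THRESH_BINARY,61,10)
    th[big<95]=0
    cv2.imwrite(f"pics/th_{n}.png",np.vstack([big,th]))
    k,l,s,c=cv2.connectedComponentsWithStats(th)
    for i in range(1,k):
        if s[i,4]>400: 
            uv=(c[i]+.5)/6-.5+[u0,v0];print(n,s[i,4],uv,C[int(round(uv[1])),int(round(uv[0]))])
    # pad fit with fixed radius 50 via scoring of darkness edge
    x,y,z=C[...,0],C[...,1],C[...,2]
    cam=arm.camera_params(n);K=cam['K'];W=cam['world_to_cam']
    gray=cv2.GaussianBlur(p,(0,0),.7).max(-1).astype(np.float32)
    a=np.linspace(0,2*np.pi,180,endpoint=False)
    def samp(cx,cy,r,h):
        P=np.c_[cx+r*np.cos(a),cy+r*np.sin(a),np.full(180,h),np.ones(180)]@W.T
        u=K[0,0]*P[:,0]/-P[:,2]+K[0,2];v=-K[1,1]*P[:,1]/-P[:,2]+K[1,2]
        return cv2.remap(gray,u[None].astype(np.float32),v[None].astype(np.float32),1)[0]
    best=[]
    for cx in np.arange(425,465,1.):
        for cy in np.arange(-88,-55,1.):
            s=np.clip(samp(cx,cy,54,8)-samp(cx,cy,46,10),-20,40).mean();best.append((s,cx,cy))
    best.sort(reverse=True);print(n,"pad",np.array(best[:4]))
```

```text
top 1327 [323.5  90.3] [ 731.8 -193.3  120.8]
top 2377 [341.1  96. ] [ 714.6 -231.8  116.1]
top 2574 [329.7  98.2] [ 713.6 -207.1  114.6]
top 2548 [318.6 100.5] [ 711.1 -181.6  116.7]
top 2457 [342.5 106.3] [ 695.  -232.7  105.3]
top 2539 [331.4 108.5] [ 691.4 -207.3  104.4]
top 2647 [319.9 110.8] [ 688.7 -181.6  107.2]
top 21536 [335.8 129.8] [ 647.3 -214.5   85.5]
top 2555 [344.2 116.4] [ 674.1 -235.3   96.6]
top 2528 [332.9 118.7] [ 669.9 -209.4   97.4]
top 2547 [321.6 121. ] [ 669.9 -185.1   92.7]
top 2494 [345.7 126.5] [ 650.9 -237.7   87.2]
top 2520 [334.5 128.9] [ 650.3 -210.5   85.3]
top 2561 [323.2 131.1] [ 648.  -184.7   87.3]
top 619 [354.9 140.6] [ 642.4 -275.    -2.5]
top pad [[ 40. 446. -72.]
 [ 40. 446. -73.]
 [ 40. 446. -74.]
 [ 40. 446. -75.]]
scene 28440 [152.4 249.8] [ 665.  -223.4   89.8]
scene 7573 [157.  253.4] [ 680.7 -209.    98.2]
scene 1058 [158.1 266.4] [ 731.1 -193.1  120.3]
scene pad [[ 28.1 444.  -71. ]
 [ 28.  445.  -71. ]
 [ 28.  444.  -72. ]
 [ 28.  444.  -70. ]]
```

Run:
```python
import cv2
a=cv2.imread('pics/th_top.png');b=cv2.imread('pics/th_scene.png')
h=max(a.shape[0],b.shape[0]);f=lambda i:cv2.copyMakeBorder(i,0,h-i.shape[0],0,10,0)
cv2.imwrite('pics/th.png',cv2.resize(cv2.hconcat([f(a),f(b)]),(700,600)))
```

```text
(no output)
```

View pics/th.png

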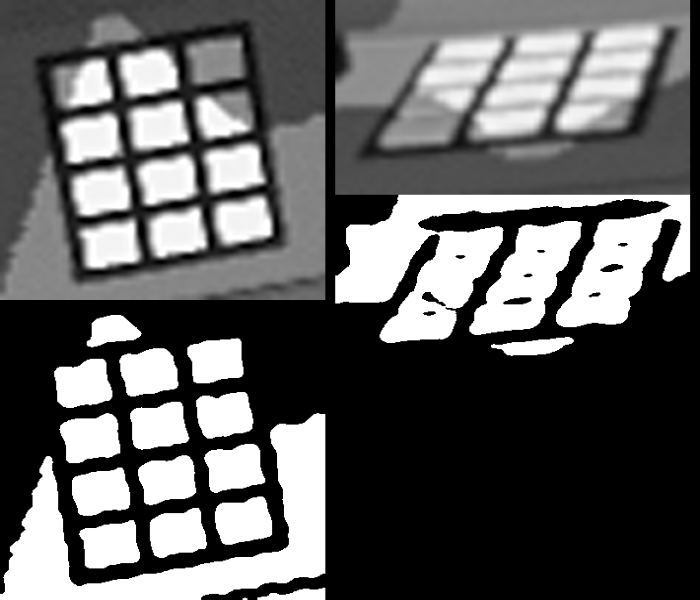

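Emit:
{"op": "drive_tool", "data": {
  "steps": [
    [-0.035, 0.032, -0.012, 0, 0.085],
    [-0.035, 0.032, -0.012, 0, 0.085],
    [-0.035, 0.032, -0.012, 0, 0.085],
    [-0.035, 0.032, -0.012, 0, 0.085],
    [-0.035, 0.032, -0.012, 0, 0.085],
    [-0.035, 0.032, -0.012, 0, 0.085],
    [-0.035, 0.032, -0.012, 0, 0.085],
    [-0.035, 0.032, -0.012, 0, 0.085],
    [-0.035, 0.032, -0.012, 0, 0.085],
    [-0.035, 0.032, -0.012, 0, 0.085],
    [-0.035, 0.032, -0.012, 0, 0.085],
    [-0.035, 0.032, -0.012, 0, 0.085],
    [-0.035, 0.032, -0.012, 0, 0.085],
    [-0.035, 0.032, -0.012, 0, 0.085],
    [-0.035, 0.032, -0.012, 0, 0.085],
    [-0.035, 0.032, -0.012, 0, 0.085],
    [-0.035, 0.032, -0.012, 0, 0.085],
    [0, 0, 0, 0, 0.085]
  ]
}}

```text
clock: 1.9
position: [601.0, 55.9, 433.2]
ee_rot: [-0.112, 0.994, 0.0, -0.001]
contact_force: [-1.2, 0.2, -1.0]
gripper_width: 85.1
```

Emit:
{"op": "drive_tool", "data": {
  "steps": [
    [-0.049, -0.006, 0, 0, 0.085],
    [-0.049, -0.006, 0, 0, 0.085],
    [-0.049, -0.006, 0, 0, 0.085],
    [-0.049, -0.006, 0, 0, 0.085],
    [-0.049, -0.006, 0, 0, 0.085],
    [-0.049, -0.006, 0, 0, 0.085],
    [-0.049, -0.006, 0, 0, 0.085]
  ]
}}

```text
clock: 2.6
position: [854.9, 78.2, 388.0]
ee_rot: [-0.11, 0.994, -0.003, 0.019]
contact_force: [0.7, 0.2, -0.4]
gripper_width: 85.0
```

```bash
python3 -c "
from bench import arm
from scipy.spatial.transform import Rotation as R
s=arm.read_state();print(s['joints'],s['position'],s['clock']);print(R.from_quat(s['ee_rot']).as_matrix().round(3))"
```

```text
[ 0.28272474  0.93738027  1.40080046  0.013374   -1.99705659 -1.62659284] [854.85153716  78.17351075 387.95299761] 2.6
[[-0.975 -0.219  0.039]
 [-0.219  0.976 -0.001]
 [-0.038 -0.01  -0.999]]
```

Emit:
{"op": "drive_tool", "data": {
  "steps": [
    [-0.049, -0.006, 0, 0, 0.085],
    [-0.049, -0.006, 0, 0, 0.085],
    [-0.049, -0.006, 0, 0, 0.085]
  ]
}}

```text
clock: 2.9
position: [905.8, 83.4, 350.4]
ee_rot: [-0.11, 0.992, -0.006, 0.065]
contact_force: [0.4, -0.5, -0.5]
gripper_width: 84.9
```

```bash
cat > st.py <<'E'
from bench import arm
import numpy as np
from scipy.spatial.transform import Rotation as R
np.set_printoptions(precision=3,suppress=True)
s=arm.read_state();print(s['joints'],s['position'],s['clock'],s['gripper_width']);M=R.from_quat(s['ee_rot']).as_matrix();print(M)
t=-M[:,2];print("tool up tilt",np.degrees(np.arccos(t[2])),"az",np.degrees(np.arctan2(t[1],t[0])),"F",s['contact_force'])
E
python3 st.py
```

```text
[ 0.279  0.99   1.405  0.035 -1.859 -1.618] [905.819  83.417 350.387] 2.9 84.93191189744745
[[-0.967 -0.217  0.13 ]
 [-0.219  0.976  0.003]
 [-0.128 -0.026 -0.991]]
tool up tilt 7.499177219688667 az -178.7230577129431 F [ 0.362 -0.515 -0.545]
```

Emit:
{"op": "drive_tool", "data": {
  "steps": [
    [-0.049, -0.006, 0, 0, 0.085],
    [-0.049, -0.006, 0, 0, 0.085],
    [-0.04, -0.006, 0, 0, 0.085]
  ]
}}

```text
clock: 3.2
position: [947.4, 87.3, 321.2]
ee_rot: [-0.11, 0.988, -0.009, 0.105]
contact_force: [0.1, 0.3, -0.1]
gripper_width: 85.1
```

```bash
python3 st.py
```

```text
[ 0.277  1.032  1.405  0.053 -1.738 -1.613] [947.361  87.345 321.226] 3.2 85.11467177909091
[[-0.954 -0.215  0.21 ]
 [-0.219  0.976  0.006]
 [-0.206 -0.041 -0.978]]
tool up tilt 12.14459887091946 az -178.43412974690273 F [ 0.123  0.253 -0.062]
```

Emit:
{"op": "drive_tool", "data": {
  "steps": [
    [0.037, 0.008, -0.014, 0, 0.085],
    [0.037, 0.008, -0.014, 0, 0.085],
    [0.037, 0.008, -0.014, 0, 0.085],
    [0.037, 0.008, -0.014, 0, 0.085],
    [0.037, 0.008, -0.014, 0, 0.085],
    [0, 0, 0, 0, 0.085]
  ]
}}

```text
clock: 3.8
position: [772.8, 86.5, 353.6]
ee_rot: [-0.11, 0.988, -0.009, 0.106]
contact_force: [-0.7, -0.8, 0.3]
gripper_width: 84.9
```

```bash
python3 st.py
```

```text
[ 0.344  0.509  0.461  0.068 -1.321 -1.703] [772.822  86.499 353.591] 3.8 84.9230830510695
[[-0.953 -0.215  0.211]
 [-0.219  0.976  0.005]
 [-0.207 -0.041 -0.977]]
tool up tilt 12.181717156936939 az -178.50815637311294 F [-0.745 -0.791  0.338]
```

Emit:
{"op": "drive_tool", "data": {
  "steps": [
    [0, 0, 0, 5.6, 0.085],
    [0, 0, 0, 5.6, 0.085],
    [0.042, -0.0165, 0.0017, 0, 0.085],
    [0.042, -0.0165, 0.0017, 0, 0.085],
    [0.042, -0.0165, 0.0017, 0, 0.085],
    [0.042, -0.0165, 0.0017, 0, 0.085],
    [0.042, -0.0165, 0.0017, 0, 0.085],
    [0.042, -0.0165, 0.0017, 0, 0.085],
    [0.042, -0.0165, 0.0017, 0, 0.085],
    [0.042, -0.0165, 0.0017, 0, 0.085],
    [0.042, -0.0165, 0.0017, 0, 0.085],
    [0, 0, 0, 0, 0.085],
    [0, 0, 0, 0, 0.085]
  ]
}}

```text
clock: 5.1
position: [416.0, -70.6, 256.5]
ee_rot: [-0.012, 0.994, 0.002, 0.108]
contact_force: [0.8, 0.9, 1.2]
gripper_width: 84.7
```

```bash
python3 st.py
python3 - <<'E'
from h import *
from scipy.spatial.transform import Rotation as R
s=arm.read_state();p,d=arm.get_image("wrist")
cv2.imwrite("pics/w1.png",p);np.savez("pics/w1.npz",p=p,d=d,pos=s['position'],q=s['ee_rot'])
E
```

```text
[ 0.257 -0.11  -0.56   0.062 -0.911 -1.836] [415.951 -70.577 256.514] 5.1 84.74474348764714
[[-0.976 -0.025  0.214]
 [-0.024  1.     0.006]
 [-0.214  0.001 -0.977]]
tool up tilt 12.377323930144373 az -178.4577871957735 F [0.752 0.91  1.234]
```

View pics/w1.png

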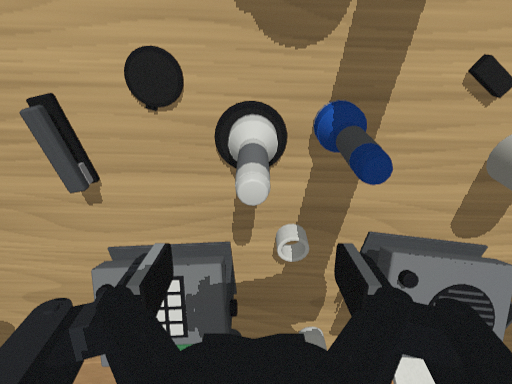

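Run:
```python
from h import *
from scipy.spatial.transform import Rotation as R
from scipy.optimize import least_squares
np.set_printoptions(precision=1,suppress=True)
z=np.load("pics/w1.npz");c=arm.camera_params("wrist")
T=np.eye(4);T[:3,:3]=R.from_quat(z['q']).as_matrix();T[:3,3]=z['pos'];cw=T@c['mount']
p=z['p'];C=cloud(z['d'].astype(float),c['K'],cw);x,y,h=C[...,0],C[...,1],C[...,2]
ml=np.hypot(x-441,y+71)<55
for a,b,rr in((13,28,32),(52,64,17),(66,118,17),(120,136,17)):
    q=C[ml&(h>a)&(h<b)]
    f=least_squares(lambda e:np.hypot(q[:,0]-e[0],q[:,1]-e[1])-rr,[441,-71],loss='soft_l1')
    print((a,b),len(q),f.x,f.cost)
K=c['K'];W=np.linalg.inv(cw);gray=cv2.GaussianBlur(p,(0,0),.7).max(-1).astype(np.float32)
a=np.linspace(0,2*np.pi,180,endpoint=False)
def samp(cx,cy,r,hh):
    P=np.c_[cx+r*np.cos(a),cy+r*np.sin(a),np.full(180,hh),np.ones(180)]@W.T
    u=K[0,0]*P[:,0]/-P[:,2]+K[0,2];v=-K[1,1]*P[:,1]/-P[:,2]+K[1,2]
    return cv2.remap(gray,u[None].astype(np.float32),v[None].astype(np.float32),1)[0]
best=sorted([(np.clip(samp(i,j,53.5,8)-samp(i,j,46.5,10),-20,60).mean(),i,j) for i in np.arange(425,465,1.) for j in np.arange(-88,-55,1.)],reverse=True)
print(np.array(best[:5]),"desk h",np.median(h[30:60,330:350]),"padz",h[155,223],h[75,155])
n=np.array([-.4195,-.035,.907])
q=C[(abs(x-681)<40)&(abs(y+208)<40)&(h>60)]
if len(q)>50:
    c0=q.mean(0);nn=np.linalg.svd(q-c0,full_matrices=False)[2][2];nn*=np.sign(nn[2]);print("panel",nn,np.degrees(np.arccos(nn[2])),"offset of key centre est",(c0-[681,-208.5,100.5])@n)
```

```text
(13, 28) 153 [441.3 -70.5] 15.1202131868883
(52, 64) 334 [438.6 -70.5] 409.8197471477664
(66, 118) 514 [440.8 -70.7] 21.630892314704898
(120, 136) 258 [441.1 -70.7] 20.00843941412146
[[ 51.7 442.  -73. ]
 [ 51.6 443.  -71. ]
 [ 51.6 441.  -73. ]
 [ 51.6 442.  -74. ]
 [ 51.6 442.  -72. ]] desk h 0.7277951324735739 padz 10.673617445132948 7.673235164497328
panel [-0.4 -0.   0.9] 25.209512518747925 offset of key centre est -2.3448499897733748
```

Emit:
{"op": "drive_tool", "data": {
  "steps": [
    [0.0057, -0.0009, 0.02, 0, 0.085],
    [0, 0, 0.03, 0, 0.085],
    [0, 0, 0.03, 0, 0.085],
    [0, 0, 0.03, 0, 0.085],
    [0, 0, 0.02, 0, 0.085],
    [0, 0, 0.0, 0, 0.085]
  ]
}}

```text
clock: 5.75
position: [438.3, -70.3, 125.1]
ee_rot: [-0.013, 0.995, 0.001, 0.104]
contact_force: [0.1, 0.7, 0.3]
gripper_width: 85.2
```

```bash
python3 st.py
python3 - <<'E'
from h import *
s=arm.read_state();p,d=arm.get_image("wrist")
cv2.imwrite("pics/w2.png",p);np.savez("pics/w2.npz",p=p,d=d,pos=s['position'],q=s['ee_rot'])
E
```

```text
[ 0.24   0.104 -0.742  0.09  -0.524 -1.859] [438.281 -70.293 125.061] 5.75 85.21670506195694
[[-0.978 -0.025  0.207]
 [-0.025  1.     0.004]
 [-0.207 -0.001 -0.978]]
tool up tilt 11.930058696293113 az -178.77047939039707 F [0.075 0.675 0.275]
```

View pics/w2.png

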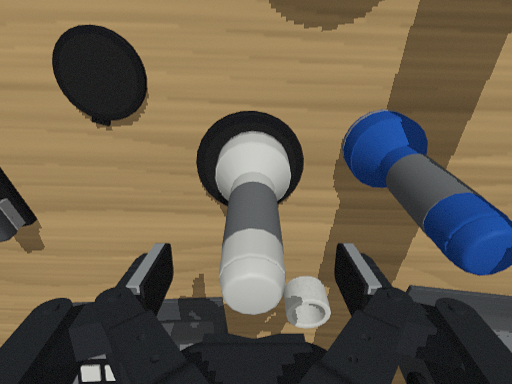

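Emit:
{"op": "drive_tool", "data": {
  "steps": [
    [-0.0008, 0, 0.014, 0, 0.085],
    [0, 0, 0.0145, 0, 0.085],
    [0, 0, 0, 0, 0.085],
    [0, 0, 0, 0, 0.07],
    [0, 0, 0, 0, 0.055],
    [0, 0, 0, 0, 0.045],
    [0, 0, 0, 0, 0.038],
    [0, 0, 0, 0, 0.033],
    [0, 0, 0, 0, 0.03],
    [0, 0, 0, 0, 0.025],
    [0, 0, 0, 0, 0.025]
  ]
}}

```text
clock: 6.9
position: [445.5, -70.3, 100.8]
ee_rot: [-0.013, 0.994, 0.002, 0.108]
contact_force: [-2.3, -0.9, 5.8]
gripper_width: 32.8
```

```bash
python3 st.py
```

```text
[ 0.235  0.156 -0.77   0.105 -0.436 -1.871] [445.46  -70.319 100.819] 6.9 32.822763908470755
[[-0.976 -0.025  0.214]
 [-0.025  1.     0.006]
 [-0.214  0.    -0.977]]
tool up tilt 12.364597135104253 az -178.46112979554772 F [-2.312 -0.89   5.811]
```

Emit:
{"op": "drive_tool", "data": {
  "steps": [
    [-0.002, 0, -0.01, 0, 0.025],
    [-0.004, 0, -0.02, 0, 0.025],
    [-0.0075, 0, -0.034, 0, 0.025],
    [-0.0085, 0, -0.04, 0, 0.025],
    [-0.0085, 0, -0.04, 0, 0.025],
    [-0.0075, 0, -0.034, 0, 0.025],
    [0, 0, 0, 0, 0.025]
  ]
}}

```text
clock: 7.6
position: [446.7, -70.0, 287.3]
ee_rot: [-0.013, 0.994, 0.002, 0.112]
contact_force: [0.3, -0.2, -2.0]
gripper_width: 32.9
```

```bash
python3 st.py
python3 - <<'E'
from h import *
for n in("wrist","scene"):
    s=arm.read_state();p,d=arm.get_image(n)
    cv2.imwrite(f"pics/{n}3.png",p);np.savez(f"pics/{n}3.npz",p=p,d=d,pos=s['position'],q=s['ee_rot'])
a=cv2.imread('pics/wrist3.png');b=cv2.imread('pics/scene3.png')
cv2.imwrite('pics/both3.png',cv2.resize(cv2.hconcat([a,b]),(800,300)))
E
```

```text
[ 0.237 -0.076 -0.451  0.055 -0.976 -1.808] [446.708 -70.03  287.278] 7.6 32.92184056587115
[[-0.974 -0.026  0.223]
 [-0.025  1.     0.007]
 [-0.223  0.001 -0.975]]
tool up tilt 12.90250979587851 az -178.15423680178 F [ 0.302 -0.151 -2.029]
```

View pics/both3.png

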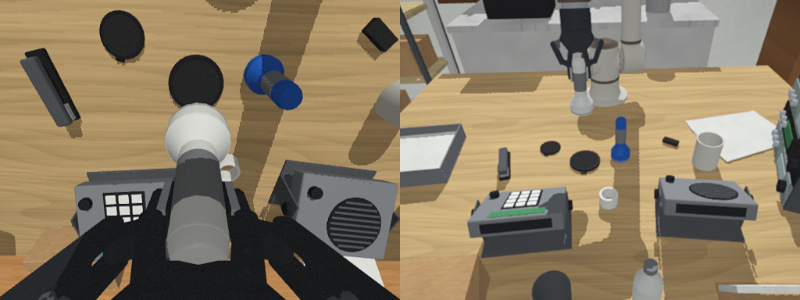

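The lamp is held upright. The pad is now bare, at about (250,105) in the full-size wrist picture. I'll measure the lamp's axis in the tool frame, and the pad.

```bash
cat >> h.py <<'E'
from scipy.spatial.transform import Rotation as R
from scipy.optimize import least_squares
def wristcloud(f,tool=False):
    z=np.load(f);c=arm.camera_params("wrist")
    T=np.eye(4);T[:3,:3]=R.from_quat(z['q']).as_matrix();T[:3,3]=z['pos']
    return z['p'],cloud(z['d'].astype(float),c['K'],c['mount'] if tool else T@c['mount']),T,c
def lampfit(Ct,p,cen,ax0):
    # Ct tool-frame cloud; fit axis of handle+head with known radii; cen=point on axis approx (tool), ax0 axis toward tail
    def prof(s): return np.interp(s,[0,28,50,138],[32,32,17,17])
    X=Ct.reshape(-1,3)
    col=p.reshape(-1,3).astype(int)
    def geo(e,X):
        a=np.array([e[2],e[3],-1.]);a/=np.linalg.norm(a)
        c=np.array([e[0],e[1],cen[2]]);r=X-c;s=r@a;return s,np.linalg.norm(r-np.outer(s,a),axis=1)
    e=np.array([cen[0],cen[1],-ax0[0]/ax0[2],-ax0[1]/ax0[2],0.])
    for it in range(3):
        s,rr=geo(e,X);h=106+e[4]+s
        tol=(10,6,4)[it]
        m=(h>4)&(h<85)&(abs(rr-prof(h))<tol)
        Q=X[m]
        def f(e):
            s,rr=geo(e,Q);return rr-prof(106+e[4]+s)
        o=least_squares(f,e,loss='soft_l1');e=o.x
    a=np.array([e[2],e[3],-1.]);a/=np.linalg.norm(a);c=np.array([e[0],e[1],cen[2]])
    return c-a*(106+e[4]),a,m.sum(),np.sqrt(np.mean(f(e)**2))
E
python3 - <<'E'
from h import *
np.set_printoptions(precision=3,suppress=True)
p,Ct,T,c=wristcloud("pics/wrist3.npz",True)
Rm=T[:3,:3];a0=Rm.T@[0,0,1.]
face,a,n,rms=lampfit(Ct,p,[0,0,-18.7],a0)
print("face tool",face,"axis tool",a,"pred",a0,n,rms,"world axis",Rm@a,"face world",Rm@face+T[:3,3])
C=Ct@Rm.T+T[:3,3];K=c['K']
x,y,h=C[...,0],C[...,1],C[...,2]
m=(p.max(-1)<60)&(np.hypot(x-442,y+72)<65)&(abs(h-10)<7)
print("pad centroid",C[m].mean(0),m.sum())
W=np.linalg.inv(T@c['mount']);gray=cv2.GaussianBlur(p,(0,0),.7).max(-1).astype(np.float32)
al=np.linspace(0,2*np.pi,180,endpoint=False)
def samp(cx,cy,r,hh):
    P=np.c_[cx+r*np.cos(al),cy+r*np.sin(al),np.full(180,hh),np.ones(180)]@W.T
    u=K[0,0]*P[:,0]/-P[:,2]+K[0,2];v=-K[1,1]*P[:,1]/-P[:,2]+K[1,2]
    return cv2.remap(gray,u[None].astype(np.float32),v[None].astype(np.float32),1)[0]
best=sorted([(np.clip(samp(i,j,52,8)-samp(i,j,48,10),-20,60).mean(),i,j) for i in np.arange(430,458,1.) for j in np.arange(-85,-58,1.)],reverse=True)
print(np.array(best[:6]))
n=np.array([-.4195,-.035,.907])
z=np.load("pics/scene3.npz")
E
```

```text
face tool [23.185 -0.359 88.609] axis tool [-0.206  0.003 -0.979] pred [-0.223  0.001 -0.975] 5493 0.5154153257158156 world axis [-0.018  0.001  1.   ] face world [443.901 -70.331 195.728]
pad centroid [436.866 -73.775  10.678] 3659
[[ 49.94  442.    -73.   ]
 [ 49.936 442.    -74.   ]
 [ 49.934 441.    -74.   ]
 [ 49.674 441.    -73.   ]
 [ 49.651 443.    -73.   ]
 [ 49.614 443.    -74.   ]]
```

Emit:
{"op": "drive_tool", "data": {
  "steps": [
    [0, 0, 0, -4, 0.025],
    [0, 0, 0, -8, 0.025],
    [0, 0, 0, -8, 0.025],
    [0, 0, 0, -8, 0.025],
    [0, 0, 0, -8, 0.025],
    [0, 0, 0, -8, 0.025],
    [0, 0, 0, -8, 0.025],
    [0, 0, 0, -8, 0.025],
    [0, 0, 0, -8, 0.025],
    [0, 0, 0, -8, 0.025],
    [0, 0, 0, -8, 0.025],
    [0, 0, 0, -8, 0.025],
    [0, 0, 0, -8, 0.025],
    [0, 0, 0, -8, 0.025],
    [0, 0, 0, -8, 0.025],
    [0, 0, 0, -8, 0.025],
    [0, 0, 0, -8, 0.025],
    [0, 0, 0, -8, 0.025],
    [0, 0, 0, -8, 0.025],
    [0, 0, 0, -8, 0.025]
  ]
}}

```text
clock: 9.7
position: [442.6, -70.4, 279.1]
ee_rot: [0.976, -0.192, 0.101, -0.023]
contact_force: [0.0, 0.2, -1.4]
gripper_width: 32.7
```

```bash
python3 st.py
cat > tgt.py <<'E'
from h import *
np.set_printoptions(precision=4,suppress=True)
s=arm.read_state();Rm=R.from_quat(s['ee_rot']).as_matrix()
face=np.array([23.2,-.4,88.6]);a=np.array([-.206,.003,-.979])
n=np.array([-.421,-.035,.906]);n/=np.linalg.norm(n);key=np.array([681,-208.5,100.])
for ph in (-36,-32,-28,-24,-20,-16,-12,0):
    M=Rm@R.from_euler('z',ph,degrees=True).as_matrix();w=M@a
    F=key+50*n;T=F-M@face;d=T-s['position']
    print(ph,"err deg",np.degrees(np.arccos(w@n)),"dworld",d,"dtool after turn",M.T@d)
f=Rm@face+s['position'];print("face now",f,"axis",Rm@a,"from keys: dist",(f-key)@n,"lateral",(f-key)-((f-key)@n)*n)
E
python3 tgt.py
```

```text
[ 0.237 -0.07  -0.463  0.052 -0.975  0.92 ] [442.637 -70.418 279.108] 9.7 32.741734989350796
[[ 0.906 -0.37   0.207]
 [-0.379 -0.925  0.005]
 [ 0.189 -0.083 -0.978]]
tool up tilt 11.937224966160208 az -178.5101196371465 F [ 0.027  0.181 -1.4  ]
-36 err deg 0.9237554910199188 dworld [ 177.034  -146.2004  -51.7801] dtool after turn [123.0761 181.0259  86.4794]
-32 err deg nan dworld [ 176.6837 -144.6205  -51.8454] dtool after turn [135.3196 170.3822  86.4794]
-28 err deg nan dworld [ 176.442  -143.0197  -51.8877] dtool after turn [146.7909 158.9103  86.4794]
-24 err deg nan dworld [ 176.3101 -141.4056  -51.9067] dtool after turn [157.4339 146.6663  86.4794]
-20 err deg 1.5280752972602587 dworld [ 176.2887 -139.7861  -51.9023] dtool after turn [167.1969 133.7096  86.4794]
-16 err deg 2.5330723636781474 dworld [ 176.3779 -138.1693  -51.8746] dtool after turn [176.0323 120.1034  86.4794]
-12 err deg 3.4575543970926006 dworld [ 176.5772 -136.5628  -51.8236] dtool after turn [183.8971 105.9141  86.4794]
0 err deg 6.084332832157029 dworld [ 177.8237 -131.8838  -51.5345] dtool after turn [201.3091  60.5505  86.4794]
face now [482.119  -78.3668 196.8503] axis [-0.3901  0.0701  0.9186] from keys: dist 166.97890692586836 lateral [-128.5584  135.9795  -54.4854]tgt.py:9: RuntimeWarning: invalid value encountered in arccos
  print(ph,"err deg",np.degrees(np.arccos(w@n)),"dworld",d,"dtool after turn",M.T@d)
```

Emit:
{"op": "drive_tool", "data": {
  "steps": [
    [0, 0, 0, -7.5, 0.025],
    [0, 0, 0, -7.5, 0.025],
    [0, 0, 0, -7.5, 0.025],
    [0, 0, 0, -7.5, 0.025],
    [0.012, 0.015, 0.006, 0, 0.025],
    [0.022, 0.026, 0.012, 0, 0.025],
    [0.022, 0.026, 0.012, 0, 0.025],
    [0.022, 0.026, 0.012, 0, 0.025],
    [0.022, 0.026, 0.012, 0, 0.025],
    [0.017, 0.02, 0.01, 0, 0.025],
    [0.01, 0.01, 0.005, 0, 0.025],
    [0, 0, 0, 0, 0.025],
    [0, 0, 0, 0, 0.025]
  ]
}}

```text
clock: 11.0
position: [599.5, -201.1, 241.9]
ee_rot: [0.992, 0.064, 0.104, 0.003]
contact_force: [-0.2, -0.5, -1.5]
gripper_width: 32.8
```

```bash
sed -i 's/(-36,.*0):/(-8,-4,-2,0,2,4,8):/; s/^n=np/a\/=np.linalg.norm(a);n=np/' tgt.py; python3 st.py
python3 - <<'E'
from h import *
for n in("wrist","scene","top"):
    s=arm.read_state();p,d=arm.get_image(n)
    cv2.imwrite(f"pics/{n}4.png",p);np.savez(f"pics/{n}4.npz",p=p,d=d,pos=s['position'],q=s['ee_rot'])
a=cv2.imread('pics/wrist4.png');b=cv2.imread('pics/scene4.png')
cv2.imwrite('pics/both4.png',cv2.resize(cv2.hconcat([a,b]),(800,300)))
E
python3 tgt.py
```

```text
[-0.08   0.297 -0.101 -0.028 -0.965  1.793] [ 599.541 -201.059  241.877] 11.0 32.79644905631622
[[ 0.97   0.127  0.207]
 [ 0.128 -0.992  0.007]
 [ 0.207  0.02  -0.978]]
tool up tilt 11.973287229350158 az -178.09941499519493 F [-0.211 -0.468 -1.516]
-8 err deg 2.0837354958819208 dworld [ 19.3505 -16.6929 -17.3409] dtool after turn [10.2093 20.2741 20.9411]
-4 err deg 1.368829187805992 dworld [ 18.9541 -15.1244 -17.4167] dtool after turn [11.5142 17.8952 20.9411]
-2 err deg 1.0883101996086622 dworld [ 18.7962 -14.3306 -17.4458] dtool after turn [12.1036 16.673  20.9411]
0 err deg 0.9271417732844438 dworld [ 18.6655 -13.5316 -17.469 ] dtool after turn [12.6501 15.431  20.9411]
2 err deg 0.9484668658863161 dworld [ 18.5622 -12.7285 -17.4862] dtool after turn [13.1528 14.1707 20.9411]
4 err deg 1.1420880723556721 dworld [ 18.4863 -11.9222 -17.4975] dtool after turn [13.6112 12.8936 20.9411]
8 err deg 1.7905152753811362 dworld [ 18.4171 -10.3041 -17.5021] dtool after turn [14.3931 10.2954 20.9411]
face now [ 641.2771 -196.719   162.7848] axis [-0.4064 -0.0358  0.913 ] from keys: dist 73.21961378875743 lateral [-8.8867 14.3446 -3.5753]
```

View pics/both4.png

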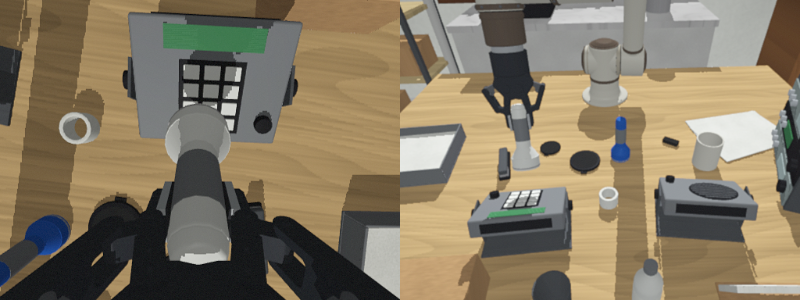

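View pics/top4.png

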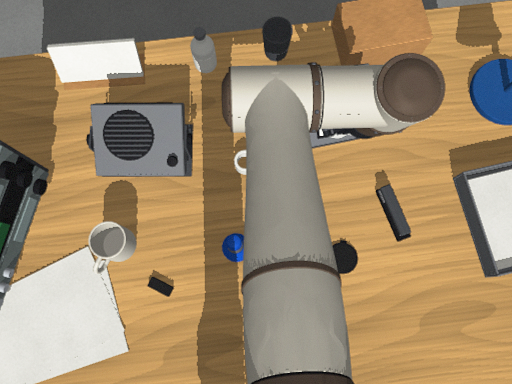

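The wrist picture shows the lamp tilted at the keypad. Its head covers the lower-left keys (about (255,150) full size), and the knob is to the right. I'll refine everything from this view, in the tool frame.

Run:
```python
from h import *
np.set_printoptions(precision=3,suppress=True)
p,Ct,T,c=wristcloud("pics/wrist4.npz",True);Rm=T[:3,:3]
face,a,n,rms=lampfit(Ct,p,[0,0,-18.7],np.array([-.206,0,-.979]))
print("face",face,"a",a,n,rms,"lamp axis world",Rm@a)
C=Ct@Rm.T+T[:3,3]
u0=np.array([-.421,-.035,.906]);k0=np.array([681,-208.5,100.])
q=(C-k0)
xs=np.array([.906,.0,.421]);
d=q@u0
dist=np.linalg.norm(q,axis=-1)
m=(dist<110)&(abs(d)<8)&(C[...,2]>55)
g=C[m];
for i in range(3):
    c0=g.mean(0);nn=np.linalg.svd(g-c0,full_matrices=False)[2][2];nn*=np.sign(nn[2]);r=(g-c0)@nn;g=g[abs(r)<3]
print("panel n world",nn,np.degrees(np.arccos(nn[2])),"az",np.degrees(np.arctan2(nn[1],nn[0])),len(g),"angle to lamp",np.degrees(np.arccos((Rm@a)@nn)),"plane off at k0",(k0-c0)@nn)
# dark keypad rectangle corner pixels / crop
cv2.imwrite("pics/crop4.png",cv2.resize(p[10:190,150:400],None,fx=3.2,fy=3.2,interpolation=cv2.INTER_CUBIC)[:, :])
np.savez("pics/C4.npz",C=C)
```

```text
face [23.749 -0.559 88.498] a [-0.201  0.005 -0.98 ] 5480 0.514310934178484 lamp axis world [-0.397 -0.038  0.917]
panel n world [-0.423 -0.036  0.905] 25.127468919149866 az -175.16478209816685 23381 angle to lamp 1.6162085498207108 plane off at k0 3.4255773533092806
```

View pics/crop4.png

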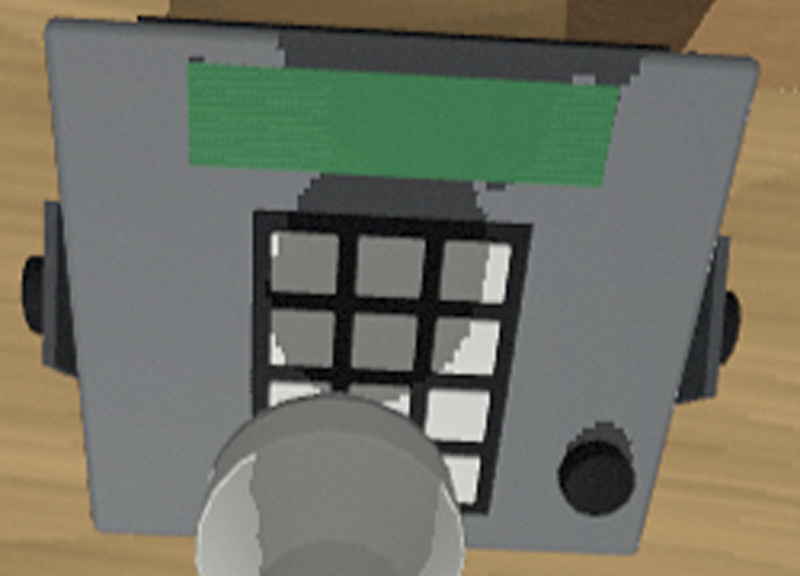

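Run:
```python
from h import *
np.set_printoptions(precision=2,suppress=True)
C=np.load("pics/C4.npz")['C']
k={(1,1):(304,264),(1,2):(389,268),(1,3):(475,272),(2,1):(302,337),(2,2):(384,342),(2,3):(466,347),(3,3):(458,415)}
A=[];B=[]
n=np.array([-.423,-.036,.905])
for (r,cc),(u,v) in k.items():
    u=u/3.2+150-.3;v=v/3.2+10-.3
    w=C[int(round(v))-1:int(round(v))+2,int(round(u))-1:int(round(u))+2].reshape(-1,3).mean(0)
    A.append([1,r-2.5,cc-2]);B.append(w);print((r,cc),w)
S,res,_,_=np.linalg.lstsq(np.array(A),np.array(B),rcond=None);print(S)
print(np.linalg.norm(S[1]),np.linalg.norm(S[2]))
```

```text
(1, 1) [ 711.54 -180.98  115.45]
(1, 2) [ 713.84 -206.03  115.66]
(1, 3) [ 715.57 -232.37  114.93]
(2, 1) [ 691.29 -182.37  105.82]
(2, 2) [ 692.77 -208.66  105.5 ]
(2, 3) [ 695.09 -233.96  105.3 ]
(3, 3) [ 674.84 -236.22   96.32]
[[ 682.92 -209.38  100.98]
 [ -20.45   -1.97   -9.52]
 [   2.    -25.77   -0.19]]
22.64281481738793 25.84434087607947
```

```bash
sed -i 's/key=np.array.*/key=np.array([682.3,-209,100.7])/; s/face=.*;a=np.array(.*)$/face=np.array([23.5,-.5,88.5]);a=np.array([-.203,.004,-.979])/; s/-.421,-.035,.906/-.422,-.036,.905/' tgt.py; python3 tgt.py
```

```text
-8 err deg 2.2128188939266797 dworld [ 20.3558 -17.4193 -16.825 ] dtool after turn [11.0688 21.2632 20.6454]
-4 err deg 1.555278984024909 dworld [ 19.948  -15.8321 -16.9032] dtool after turn [12.4329 18.8012 20.6454]
-2 err deg 1.3117632152899492 dworld [ 19.7849 -15.0286 -16.9334] dtool after turn [13.0498 17.536  20.6454]
0 err deg 1.1765290504776236 dworld [ 19.6493 -14.2198 -16.9576] dtool after turn [13.622  16.2501 20.6454]
2 err deg 1.1873406316243749 dworld [ 19.5414 -13.4067 -16.9757] dtool after turn [14.1491 14.945  20.6454]
4 err deg 1.3406582379390661 dworld [ 19.4613 -12.5902 -16.9878] dtool after turn [14.6303 13.6222 20.6454]
8 err deg 1.912172204377216 dworld [ 19.3848 -10.9514 -16.9938] dtool after turn [15.4528 10.9304 20.6454]
face now [ 641.5338 -196.5817  162.9437] axis [-0.4036 -0.0364  0.9142] from keys: dist 73.1451571707253 lateral [-9.8743 15.0537 -4.0055]
```

Emit:
{"op": "drive_tool", "data": {
  "steps": [
    [0.004, 0.005, 0.006, 0, 0.025],
    [0.005, 0.006, 0.008, 0, 0.025],
    [0.003, 0.0035, 0.0045, 0, 0.025],
    [0.0016, 0.0017, 0.002, 0, 0.025],
    [0, 0, 0, 0, 0.025],
    [0, 0, 0, 0, 0.025],
    [0, 0, 0, 0, 0.025]
  ]
}}

```text
clock: 11.85
position: [620.5, -215.5, 228.3]
ee_rot: [0.992, 0.065, 0.107, 0.004]
contact_force: [-0.5, 0.7, -1.9]
gripper_width: 32.5
```

```bash
python3 tgt.py | tail -5
python3 - <<'E'
from h import *
np.set_printoptions(precision=3,suppress=True)
s=arm.read_state();print(s['joint_vel'])
p,d=arm.get_image("wrist")
cv2.imwrite("pics/w5.png",p);np.savez("pics/w5.npz",p=p,d=d,pos=s['position'],q=s['ee_rot'])
p,Ct,T,c=wristcloud("pics/w5.npz",True);Rm=T[:3,:3]
face,a,n,rms=lampfit(Ct,p,[0,0,-18.7],np.array([-.206,0,-.979]))
print("face",face,"a",a,rms,"face w",Rm@face+T[:3,3],"axis",Rm@a)
C=Ct@Rm.T+T[:3,3];k0=np.array([682.3,-209,100.7]);u0=np.array([-.422,-.036,.905])
m=(np.linalg.norm(C-k0,axis=-1)<110)&(abs((C-k0)@u0+3)<6)
g=C[m];c0=g.mean(0);nn=np.linalg.svd(g-c0,full_matrices=False)[2][2];nn*=np.sign(nn[2]);f=Rm@face+T[:3,3]
print("panel",nn,"face to panel",(f-c0)@nn,"ang",np.degrees(np.arccos(nn@(Rm@a))),"lat",(f-k0)-((f-k0)@u0)*u0)
E
```

```text
0 err deg 1.0960883299184458 dworld [-0.9319  0.6391 -0.8189] dtool after turn [-0.994  -0.7704  0.605 ]
2 err deg 1.1238377837150533 dworld [-1.0394  1.4523 -0.8375] dtool after turn [-1.0521 -1.555   0.605 ]
4 err deg 1.2978975833799271 dworld [-1.1191  2.2688 -0.8501] dtool after turn [-1.1374 -2.3372  0.605 ]
8 err deg 1.898680212015792 dworld [-1.1948  3.9077 -0.8569] dtool after turn [-1.3898 -3.8902  0.605 ]
face now [ 662.1151 -211.4406  146.805 ] axis [-0.4049 -0.0358  0.9136] from keys: dist 50.37112056216338 lateral [ 1.0887 -0.6258  0.4828]
[ 0.002 -0.004 -0.002 -0.    -0.001 -0.   ]
face [23.734 -0.576 88.486] a [-0.201  0.006 -0.98 ] 0.5178499160113238 face w [ 662.329 -211.335  146.867] axis [-0.403 -0.037  0.914]
panel [-0.423 -0.036  0.906] face to panel 53.72444833038897 ang 1.2396916392144781 lat [ 1.252 -0.525  0.652]
```

View pics/w5.png

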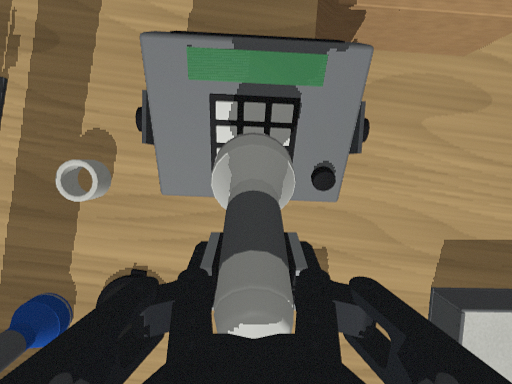

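The wrist picture shows the lamp head at (253,175) over the middle of the keypad. It is 50.4 mm off the keys, about 1.5 mm off to the side and 1.2° from square. I'll hold it still for 2.8 s; 0.5 s has already passed.

Emit:
{"op": "drive_tool", "data": {
  "steps": [
    [0, 0, 0, 0, 0.025],
    [0, 0, 0, 0, 0.025],
    [0, 0, 0, 0, 0.025],
    [0, 0, 0, 0, 0.025],
    [0, 0, 0, 0, 0.025],
    [0, 0, 0, 0, 0.025],
    [0, 0, 0, 0, 0.025],
    [0, 0, 0, 0, 0.025],
    [0, 0, 0, 0, 0.025],
    [0, 0, 0, 0, 0.025],
    [0, 0, 0, 0, 0.025],
    [0, 0, 0, 0, 0.025],
    [0, 0, 0, 0, 0.025],
    [0, 0, 0, 0, 0.025],
    [0, 0, 0, 0, 0.025],
    [0, 0, 0, 0, 0.025],
    [0, 0, 0, 0, 0.025],
    [0, 0, 0, 0, 0.025],
    [0, 0, 0, 0, 0.025],
    [0, 0, 0, 0, 0.025]
  ]
}}

```text
clock: 13.9
position: [620.6, -215.5, 228.0]
ee_rot: [0.992, 0.065, 0.107, 0.004]
contact_force: [-0.4, -0.2, -1.6]
gripper_width: 33.0
```

Emit:
{"op": "drive_tool", "data": {
  "steps": [
    [0, 0, 0, 0, 0.025],
    [0, 0, 0, 0, 0.025],
    [0, 0, 0, 0, 0.025],
    [0, 0, 0, 0, 0.025],
    [0, 0, 0, 0, 0.025],
    [0, 0, 0, 0, 0.025],
    [0, 0, 0, 0, 0.025],
    [0, 0, 0, 0, 0.025]
  ]
}}

```text
clock: 14.7
position: [620.6, -215.5, 228.0]
ee_rot: [0.992, 0.065, 0.107, 0.004]
contact_force: [0.2, -0.5, -2.6]
gripper_width: 32.5
```

```bash
python3 st.py; python3 tgt.py | tail -1
python3 - <<'E'
from h import *
np.set_printoptions(precision=1,suppress=True)
s=arm.read_state();M=R.from_quat(s['ee_rot']).as_matrix()
d=np.array([442.6,-70.4,279+15])-s['position'];print(M.T@d)
E
```

```text
[-0.101  0.346 -0.064 -0.034 -0.948  1.819] [ 620.554 -215.517  228.047] 14.7 32.516958160107
[[ 0.969  0.127  0.213]
 [ 0.129 -0.992  0.006]
 [ 0.212  0.022 -0.977]]
tool up tilt 12.296673491461403 az -178.43697345724496 F [ 0.199 -0.545 -2.558]
face now [ 662.0973 -211.4772  146.5447] axis [-0.4046 -0.0358  0.9138] from keys: dist 50.14418031474594 lateral [ 0.975  -0.6706  0.428 ]
[-139.7 -165.1 -101.5]
```

Emit:
{"op": "drive_tool", "data": {
  "steps": [
    [-0.007, -0.008, -0.008, 0, 0.025],
    [-0.022, -0.026, -0.016, 0, 0.025],
    [-0.024, -0.029, -0.017, 0, 0.025],
    [-0.024, -0.029, -0.017, 0, 0.025],
    [-0.024, -0.029, -0.017, 0, 0.025],
    [-0.024, -0.029, -0.017, 0, 0.025],
    [-0.015, -0.015, -0.009, 0, 0.025],
    [0, 0, 0, 6, 0.025],
    [0, 0, 0, 8, 0.025],
    [0, 0, 0, 8, 0.025],
    [0, 0, 0, 8, 0.025],
    [0, 0, 0, 8, 0.025],
    [0, 0, 0, 8, 0.025],
    [0, 0, 0, 8, 0.025],
    [0, 0, 0, 8, 0.025],
    [0, 0, 0, 8, 0.025],
    [0, 0, 0, 8, 0.025],
    [0, 0, 0, 8, 0.025]
  ]
}}

```text
clock: 16.5
position: [441.6, -70.4, 294.0]
ee_rot: [0.768, -0.632, 0.081, -0.071]
contact_force: [-0.6, -0.5, -2.0]
gripper_width: 33.0
```

Emit:
{"op": "drive_tool", "data": {
  "steps": [
    [0, 0, 0, 8, 0.025],
    [0, 0, 0, 8, 0.025],
    [0, 0, 0, 8, 0.025],
    [0, 0, 0, 8, 0.025],
    [0, 0, 0, 8, 0.025],
    [0, 0, 0, 8, 0.025],
    [0, 0, 0, 8, 0.025],
    [0, 0, 0, 8, 0.025],
    [0, 0, 0, 8, 0.025],
    [0, 0, 0, 8, 0.025],
    [0, 0, 0, 8, 0.025],
    [0, 0, 0, 8, 0.025],
    [0, 0, 0, 4, 0.025],
    [0, 0, 0, 0, 0.025],
    [0, 0, 0, 0, 0.025]
  ]
}}

```text
clock: 18.0
position: [442.0, -70.5, 293.9]
ee_rot: [-0.013, 0.994, 0.002, 0.108]
contact_force: [0.3, 0.5, -2.6]
gripper_width: 32.6
```

```bash
python3 st.py
cat > put.py <<'E'
from h import *
np.set_printoptions(precision=3,suppress=True)
import sys
f=sys.argv[1]
s=arm.read_state();p,d=arm.get_image("wrist")
cv2.imwrite(f+".png",p);np.savez(f+".npz",p=p,d=d,pos=s['position'],q=s['ee_rot'])
p,Ct,T,c=wristcloud(f+".npz",True);Rm=T[:3,:3]
face,a,n,rms=lampfit(Ct,p,[0,0,-18.7],np.array([-.206,0,-.979]))
print("face",face,"a",a,n,rms,"face w",Rm@face+T[:3,3],"axis",Rm@a)
K=c['K']
W=np.linalg.inv(T@c['mount']);gray=cv2.GaussianBlur(p,(0,0),.7).max(-1).astype(np.float32)
al=np.linspace(0,2*np.pi,180,endpoint=False)
def samp(cx,cy,r,hh):
    P=np.c_[cx+r*np.cos(al),cy+r*np.sin(al),np.full(180,hh),np.ones(180)]@W.T
    u=K[0,0]*P[:,0]/-P[:,2]+K[0,2];v=-K[1,1]*P[:,1]/-P[:,2]+K[1,2]
    return cv2.remap(gray,u[None].astype(np.float32),v[None].astype(np.float32),1)[0]
best=sorted([(np.clip(samp(i,j,52,8)-samp(i,j,48,10),-20,60).mean(),i,j) for i in np.arange(430,458,1.) for j in np.arange(-85,-58,1.)],reverse=True)
print("pad",np.array(best[:6]).mean(0))
tgt=np.array([442.5,-72,10.])
dd=tgt-(Rm@face+T[:3,3]);print("dworld",dd,"dtool",Rm.T@dd)
E
python3 put.py pics/w6
```

```text
[ 0.238 -0.085 -0.44   0.053 -1.005 -1.806] [441.982 -70.457 293.884] 18.0 32.552235807770714
[[-0.977 -0.027  0.214]
 [-0.026  1.     0.006]
 [-0.214  0.    -0.977]]
tool up tilt 12.351057141282833 az -178.34974835139136 F [ 0.309  0.48  -2.572]
face [23.214 -0.373 88.623] a [-0.207  0.003 -0.978] 5492 0.5142863112300246 face w [438.272 -70.894 202.347] axis [-0.008  0.002  1.   ]
pad [ 48.463 442.    -73.5  ]
dworld [   4.228   -1.106 -192.347] dtool [ 37.044  -1.296 188.792]
```

View pics/w6.png

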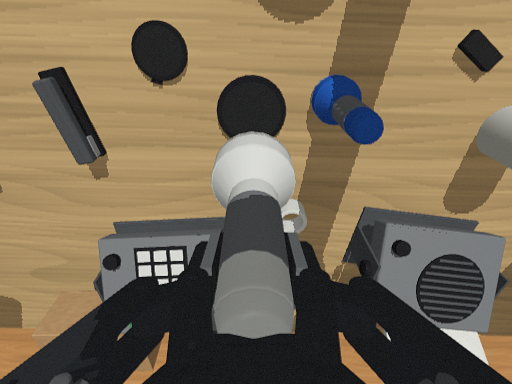

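Emit:
{"op": "drive_tool", "data": {
  "steps": [
    [0.004, -0.0002, 0.02, 0, 0.025],
    [0.0075, -0.0003, 0.038, 0, 0.025],
    [0.0075, -0.0003, 0.038, 0, 0.025],
    [0.007, -0.0003, 0.036, 0, 0.025],
    [0.005, 0, 0.025, 0, 0.025],
    [0, 0, 0, 0, 0.025],
    [0, 0, 0, 0, 0.025],
    [0, 0, 0, 0, 0.025]
  ]
}}

```text
clock: 18.85
position: [447.3, -71.2, 135.5]
ee_rot: [-0.013, 0.994, 0.002, 0.109]
contact_force: [0.7, -0.1, -2.2]
gripper_width: 32.7
```

```bash
python3 st.py; python3 put.py pics/w7
```

```text
[ 0.232  0.098 -0.713  0.084 -0.546 -1.844] [447.268 -71.155 135.456] 18.85 32.657155334663074
[[-0.976 -0.026  0.217]
 [-0.025  1.     0.006]
 [-0.217  0.001 -0.976]]
tool up tilt 12.536689475080681 az -178.3098194576045 F [ 0.703 -0.095 -2.214]
face [23.201 -0.368 88.625] a [-0.206  0.003 -0.979] 5473 0.5134219971684477 face w [443.867 -71.545  43.908] axis [-0.011  0.002  1.   ]
pad [ 38.207 443.    -73.5  ]
dworld [ -1.367  -0.455 -33.908] dtool [ 8.706 -0.444 32.8  ]
```

View pics/w7.png

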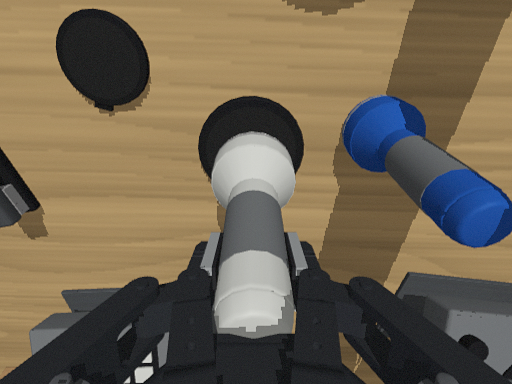

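Emit:
{"op": "drive_tool", "data": {
  "steps": [
    [0.0025, -0.0004, 0.009, 0, 0.025],
    [0.0025, -0.0004, 0.009, 0, 0.025],
    [0.0015, 0, 0.006, 0, 0.025],
    [0.0007, 0, 0.003, 0, 0.025],
    [0, 0, 0, 0, 0.025],
    [0, 0, 0, 0, 0.025]
  ]
}}

```text
clock: 19.5
position: [444.9, -72.2, 106.1]
ee_rot: [-0.013, 0.994, 0.002, 0.108]
contact_force: [1.6, -0.7, -1.8]
gripper_width: 33.1
```

```bash
python3 put.py pics/w8; python3 st.py|tail -1
```

```text
face [23.192 -0.344 88.583] a [-0.206  0.002 -0.979] 5499 0.5185497117777245 face w [441.176 -72.588  14.601] axis [-0.008  0.002  1.   ]
pad [ 47.427 443.833 -73.833]
dworld [ 1.324  0.588 -4.601] dtool [-0.322  0.551  4.781]
tool up tilt 12.368917770907103 az -178.3884111278427 F [-0.536 -0.49  -2.134]
```

Going down the last 4–5 mm in small steps, aiming at x≈443.

Emit:
{"op": "drive_tool", "data": {
  "steps": [
    [-0.001, 0, 0.001, 0, 0.025],
    [0.0002, 0, 0.001, 0, 0.025],
    [0.0002, 0, 0.001, 0, 0.025],
    [0, 0, 0, 0, 0.025]
  ]
}}

```text
clock: 19.95
position: [445.4, -72.3, 102.6]
ee_rot: [-0.013, 0.994, 0.002, 0.107]
contact_force: [0.4, -0.5, -2.4]
gripper_width: 33.1
```

Emit:
{"op": "drive_tool", "data": {
  "steps": [
    [0.0002, 0, 0.0008, 0, 0.025],
    [0, 0, 0, 0, 0.025]
  ]
}}

```text
clock: 20.15
position: [445.4, -72.3, 101.8]
ee_rot: [-0.013, 0.994, 0.002, 0.107]
contact_force: [-0.1, -1.1, -2.7]
gripper_width: 32.8
```

Emit:
{"op": "drive_tool", "data": {
  "steps": [
    [0.0002, 0, 0.0008, 0, 0.025],
    [0, 0, 0, 0, 0.025]
  ]
}}

```text
clock: 20.35
position: [445.4, -72.3, 101.0]
ee_rot: [-0.013, 0.994, 0.002, 0.107]
contact_force: [0.2, -0.4, -2.0]
gripper_width: 32.7
```

Emit:
{"op": "drive_tool", "data": {
  "steps": [
    [0.0001, 0, 0.0006, 0, 0.025],
    [0, 0, 0, 0, 0.025]
  ]
}}

```text
clock: 20.55
position: [445.8, -72.3, 100.9]
ee_rot: [-0.013, 0.994, 0.002, 0.107]
contact_force: [-1.3, -0.8, 1.5]
gripper_width: 32.8
```

Emit:
{"op": "drive_tool", "data": {
  "steps": [
    [0.0001, 0, 0.0006, 0, 0.025],
    [0, 0, 0, 0, 0.025]
  ]
}}

```text
clock: 20.75
position: [446.0, -72.3, 100.8]
ee_rot: [-0.013, 0.994, 0.001, 0.108]
contact_force: [-4.1, 0.3, 8.2]
gripper_width: 32.7
```

The lamp is seated at 8 N. Next I'll open the gripper and check it before backing off.

Emit:
{"op": "drive_tool", "data": {
  "steps": [
    [0, 0, 0, 0, 0.033],
    [0, 0, 0, 0, 0.035],
    [0, 0, 0, 0, 0.038],
    [0, 0, 0, 0, 0.045],
    [0, 0, 0, 0, 0.06],
    [0, 0, 0, 0, 0.085],
    [0, 0, 0, 0, 0.085],
    [0, 0, 0, 0, 0.085],
    [0, 0, 0, 0, 0.085]
  ]
}}

```text
clock: 21.65
position: [445.6, -72.2, 99.9]
ee_rot: [-0.013, 0.994, 0.002, 0.107]
contact_force: [-0.3, -0.3, 0.6]
gripper_width: 84.9
```

```bash
python3 put.py pics/w9; python3 st.py|tail -1
```

```text
face [22.395 -0.45  87.859] a [-0.205 -0.001 -0.979] 5525 0.5073145927840749 face w [442.464 -72.725   9.26 ] axis [-0.008 -0.002  1.   ]
pad [ 49.102 443.5   -74.   ]
dworld [0.036 0.725 0.74 ] dtool [-0.211  0.724 -0.711]
tool up tilt 12.299436199798867 az -178.42943773977117 F [-0.054 -0.209 -0.058]
```

View pics/w9.png

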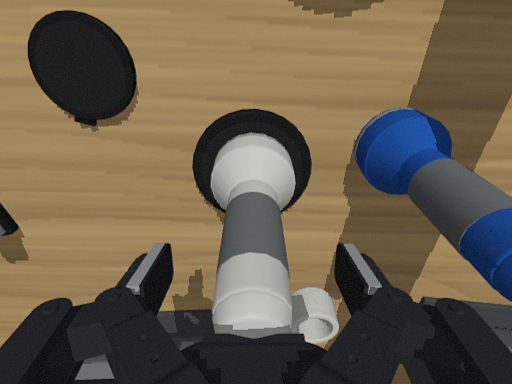

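The lamp stands upright on the middle of the pad, at (252,190), with the fingers clear on both sides. I'll retreat along the tool axis.

Emit:
{"op": "drive_tool", "data": {
  "steps": [
    [0, 0, -0.01, 0, 0.085],
    [0, 0, -0.03, 0, 0.085],
    [0, 0, -0.035, 0, 0.085],
    [0, 0, -0.04, 0, 0.085],
    [0, 0, -0.04, 0, 0.085],
    [0.03, 0, -0.03, 0, 0.085],
    [0.03, 0, -0.02, 0, 0.085],
    [0, 0, 0, 0, 0.085],
    [0, 0, 0, 0, 0.085],
    [0, 0, 0, 0, 0.085]
  ]
}}

```text
clock: 22.7
position: [343.6, -74.9, 286.9]
ee_rot: [-0.013, 0.994, 0.002, 0.107]
contact_force: [0.7, 1.0, 0.2]
gripper_width: 85.1
```

```bash
python3 - <<'E'
from h import *
np.set_printoptions(precision=1,suppress=True)
I=[]
for n in("scene","top"):
    p,d=arm.get_image(n);cv2.imwrite(f"pics/{n}9.png",p);np.savez(f"pics/{n}9.npz",p=p,d=d);I.append(p)
cv2.imwrite('pics/both9.png',cv2.resize(cv2.hconcat(I),(800,300)))
p,d,C=fixed("scene","pics/scene9.npz");x,y,z=C[...,0],C[...,1],C[...,2]
for a,b,rr in((15,28,32),(66,118,17),(120,136,17)):
    q=C[(np.hypot(x-443,y+72)<45)&(z>a)&(z<b)]
    if len(q)>20: print((a,b),len(q),least_squares(lambda e:np.hypot(q[:,0]-e[0],q[:,1]-e[1])-rr,[443,-72],loss='soft_l1').x)
E
python3 st.py
```

```text
(15, 28) 106 [442.3 -71.4]
(66, 118) 251 [442.6 -71.1]
(120, 136) 81 [442.5 -71.3]
[ 0.314 -0.286 -0.613  0.07  -1.041 -1.889] [343.708 -74.89  286.587] 22.8 84.5623527734254
[[-0.977 -0.025  0.211]
 [-0.024  1.     0.005]
 [-0.211 -0.    -0.978]]
tool up tilt 12.166378703072324 az -178.60335318507566 F [ 0.544  0.102 -0.113]
```

View pics/both9.png

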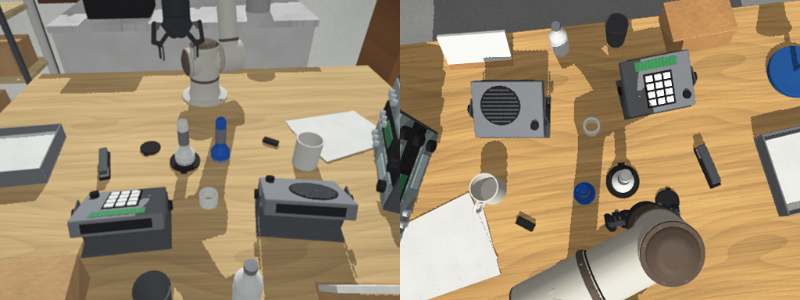

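The lamp stands upright on the large pad and everything else is where it was. The gripper is clear and away from it all.

```bash
python3 -c "
from bench import arm
print(arm.job_done())"
```

```text
the job is handed in; nothing more can be done
None
```

The keypad was disinfected as asked, and the lamp is back on its charging pad. I handed the job in at about 22.8 s of the 51 s allowed; it reported no verdict.

**How the tilt was made:** The moves cannot tilt the tool, so I reached past the arm's limit until the tool leaned about 12°, and it kept that lean. I gripped the upright lamp in that pose. A half turn about the tool's axis then tilted the lamp to match the keypad, and the reverse turn stood it upright again.

**The hold:** The lit face was about 50 mm off the keys, about 1.5 mm from the middle of the keypad and 1.1–1.2° from square. It was held still for about 3 s.

**The lamp put back:** It touched down with about 8 N. It stands upright to within 0.5° at about (442.5, -72) mm. The pad's middle measured between (442, -73) and (446, -73) mm across the cameras, so the lamp is 1–4 mm from the middle.

**The other things on the desk:** In the last pictures the radio, the loudspeaker and the loose items look where they were, judged by eye. No reading taken between moves showed an unexpected contact.

**Did not match:** The lamp was gripped with the interface's fixed force of about 60 N, not the 30 N suggested. The measured lean of the tool also wandered by up to 0.5° between readings.

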